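# Show the guest the large gourd and the bombilla

### The job

Show our guest what to take from the open cabinet: press the little toggle switch on its side down to light the lamp, then with your fingertips point at the larger of the two wooden gourds and after that at the middle of the silver bombilla, holding still about three centimetres straight above each for a good two seconds. Touch nothing inside the cabinet, do not point at the small gourd or the tin, and leave the glass door and everything on the counter as they are. Finish with the hand drawn well clear of the cabinet, by its front, to one side or high above it, the lamp still on.

Things in the scene. Friction and masses are not known exactly. Their poses are not given: they have to be found in the camera images.
- cabinet: White acrylic wall cabinet, fixed, 440 wide (y) x 300 deep (x) x 235 mm high. Origin: centre of its underside, 50 mm above the counter; axes as the world's. Inner floor 8 mm above it. Front lip (x = -150 mm) 35 mm high; the side panels' edges slope from there up to 235 mm at x = +115 mm; a roof strip covers x = +115 to +150. The rest is open to front and above.
- door (a joint): Glass door of the cabinet, 440 x 338 mm, hinged on the front edge of the roof strip (115 mm behind, 235 mm above the cabinet's origin). 0 rad = shut on the sloping front, 2.22 = straight up. It stands open, leaning back, at 2.45 to 2.60 rad, held by stiff hinges.
- toggle (a joint): Lamp switch: steel bat lever 28 mm long, 6 to 10 mm thick, sticking out to -y from a grey box (36 x 24 x 50 mm high) on the cabinet's right (-y) side. Pivot (-50, -244, 70) mm from the cabinet's origin; turns about x. 0 rad = off, raised 0.42 above level; 0.84 = on, 0.42 below level (tip 23 mm lower). About 2 N on the tip turns it; it stays where left, so press it fully down.
- toggle_tip (a point): Free end of the toggle's lever, on its axis, about 50 mm out from the side panel; a fingertip pressing here from above stays clear of the panel.
- gourd_large_mouth (a point): Centre of the open mouth (top, on the axis) of the larger wooden gourd: pear-shaped cup 105 mm tall, belly 84 mm across, mouth 62 mm across with a thin steel rim. It stands upright and loose on the cabinet floor in one of three places side by side along y; z is up.
- gourd_large: The larger gourd itself; origin at the centre of its foot.
- gourd_small_mouth (a point): Centre of the open mouth of the smaller wooden gourd: same wood and rim, 72 mm tall, 62 mm across, mouth 46 mm. Stands loose in another of the three places.
- gourd_small: The smaller gourd itself; origin at the centre of its foot.
- tin_mouth (a point): Centre of the open mouth of the empty stainless tin: straight cylinder 76 mm across, 110 mm tall. Stands loose in the third place.
- tin: The tin itself; origin at the centre of its foot.
- bombilla_mid (a point): Middle of the bombilla (metal drinking straw), on its axis, 5 mm above the cabinet floor. The bombilla is 190 mm long, tube 7 mm thick, with a flat strainer 20 mm wide at one end; it lies loose on the cabinet floor just behind the front lip, about along y, about 115 mm in front of the row of gourds and tin.
- bombilla: The bombilla itself; origin below its middle, on the floor; length along its y.
- thermos: Steel vacuum flask with black cap, 86 mm across, 282 mm tall, standing on the counter left of the cabinet; origin at the centre of its foot.
- jar: Amber glass jar with steel cap, 72 mm across, 120 mm tall, on the counter right of the cabinet; origin at the centre of its foot.
- sugar_bowl: White china bowl, 96 mm across, 50 mm tall, on the counter; origin at the centre of its foot.
- cup: White china mug, 72 mm across, 65 mm tall, on the counter in front of the cabinet, to the right; origin at the centre of its foot.
- spoon: Steel spoon 150 mm long lying on the counter in front of the cabinet; origin at its underside.
Things that resemble listed ones, but are neither listed nor needed, are in the scene too. What is shaped like the gourd_large but pink or purple is not meant. Of the things shaped like the bombilla, the bare steel one is meant.

How it is judged:
On the way, in this order (a step that is already met when the one before it is completed fails the run):
1. the lamp's toggle is pressed down to on (value of joint toggle above 0.65 rad), for 0.2 s.
2. the hand points at the larger gourd from just above and dwells (horizontal distance between the grasp point and gourd_large_mouth below 0.035 m and z of the grasp point in the frame of gourd_large_mouth between 0.02 and 0.085 m), for 1.8 s.
3. the hand points at the middle of the bombilla from just above and dwells (horizontal distance between the grasp point and bombilla_mid below 0.035 m and z of the grasp point in the frame of bombilla_mid between 0.02 and 0.085 m), for 1.8 s.
At the end, for the whole second after the job is handed in: Toggle on (over 0.65 rad); gourd then bombilla pointed at: grasp point within 35 mm sideways, 20 to 85 mm above, 1.8 s each; cabinet's things within 10 mm, counter's within 20 mm of their start; door open; hand 20 mm before, 40 mm left of or past the switch of the cabinet, or above 0.30 m (value of joint toggle above 0.65 rad and not (value of joint door below 2.3 rad or value of joint door above 2.69 rad) and (height (world z) of the grasp point above 0.3 m or x of the grasp point in the frame of cabinet below -0.17 m or y of the grasp point in the frame of cabinet below -0.28 m or y of the grasp point in the frame of cabinet above 0.26 m) and distance of each of gourd_large_mouth, gourd_small_mouth, tin_mouth, bombilla_mid from where it was at the start of the episode below 0.01 m and distance of each of thermos, jar, sugar_bowl, cup, spoon from where it was at the start of the episode below 0.02 m); the robot touches nothing.
It fails at once if a thing in the cabinet was touched (contact force between any of the fingers, the arm and gourd_large above 0.3 N or contact force between any of the fingers, the arm and gourd_small above 0.3 N or contact force between any of the fingers, the arm and tin above 0.3 N or contact force between any of the fingers, the arm and bombilla above 0.3 N).
It fails at once if a thing in the cabinet was shifted or lifted (distance of any of gourd_large_mouth, gourd_small_mouth, tin_mouth, bombilla_mid from where it was at the start of the episode above 0.015 m).
It fails at once if the small gourd or the tin was pointed at ((horizontal distance between the grasp point and gourd_small_mouth below 0.022 m and z of the grasp point in the frame of gourd_small_mouth between 0 and 0.055 m) or (horizontal distance between the grasp point and tin_mouth below 0.022 m and z of the grasp point in the frame of tin_mouth between 0 and 0.055 m)).
It fails at once if a thing on the counter was disturbed (distance of any of thermos, jar, sugar_bowl, cup, spoon from where it was at the start of the episode above 0.02 m).
It fails at once if the glass door was moved (value of joint door below 2.3 rad or value of joint door above 2.69 rad).
It also fails if it takes over 58 s, if anything falls off the work surface, if the arm or the gripper's body presses on something with over 40 N, if the wrist force passes 120 N, or if a joint passes its speed limit or range.

### The arm

A 6-joint arm with a two-finger parallel gripper is mounted at the origin on the work surface. World frame = base frame: x ahead of the robot, y to its left, z up, the work surface at z = 0. Lengths are in m, angles in rad, forces in N, time in s.
With the tool pointing down it reaches from about 0.35 to 0.975 m from the base axis. Payload 4.9 kg.
Tool frame: the origin (TCP) lies midway between the tips of the shut fingers; the grasp point (between the pads) lies 19 mm behind it; z points along the fingers, y is the direction in which the jaws open and shut (so a half turn about z gives the same grasp; the last joint's range is limited). The gripper opens to 85 mm and grips with 20 to 120 N. Pads are 22 mm wide; open, the fingers measure 114 mm over their backs; the gripper's body (76 mm by 85 mm) begins 54 mm behind the grasp point. The pads swing forward as they close: fully open they stand 13 mm farther back than shut.
Start: joints at [-1.424, 0.053, 1.613, -0, 1.476, -0.119], TCP at [0.164, -0.603, 0.231] pointing down, gripper open.
Joint ranges: [-3.01, 3.01], [-1.01, 2.22], [0.06, 2.58], [-1.02, 4.17], [0.09, 2.62], [-3.14, 3.14]. Speed limits (rad/s): [2.57, 2.57, 3.14, 3.14, 3.14, 3.14].

### API

Orientations are given as a rotation vector (axis times angle).
In Python, from station import ctrl gives the robot as it stands.
- The arm moves only by the tool play_rows, never from a script. Its argument "motion" is a list that holds one entry, the list of rows, each a list of 7 numbers: the closure, from -1 (fully open) to 1 (shut), then the shift along the tool's x, y, z in cm, then the turn, a rotation vector about the tool's x, y, z in degrees. A call has 1 to 20 rows; each row is the pose to reach, as a shift and turn from the pose measured when the call began, along the tool's axes at that moment; what a row does not reach only later rows make up. A row lasts 1/8 s, in which the tool goes at most 62.5 mm and 10.7 degrees, less where a joint would pass 70% of its speed; a pose out of reach is approached as far as the arm can. A call with a gripper value outside its range is refused whole. The fingers move at their own pace and stop on an object; "newtons" is the grip in N (left out, the last holds). Time passes only in rows, so rows that repeat a pose let the fingers close. It gives the time, the measured TCP pose, the force and the opening at its end, in the units of the state.
- ctrl.get_obs(): the state, without advancing time (a new reading comes with each control period).
- ctrl.get_image(name): name is "scene" or "top"; returns a dict with "color" (384x512x3 uint8, red, green, blue), "mtx" (3x3 intrinsics, pixels), "T" (4x4, takes a point from camera to world coordinates). Camera axes: x right, y up, looking along -z (the intrinsics and any distortion apply to the point x, -y, -z); pixel columns grow to the right and rows downward; lengths in m; the calibration is good to about 2 mm. A picture is of the moment at which its call begins. There is no depth.
- ctrl.finish_job(): hands the job in, once; it reports no verdict.
The state is a dict: "t": time; "q": joint angles; "dq": joint speeds; "effort": joint torques, N m; "tool_pos": TCP position; "tool_rot": TCP orientation; "contact_force": force on the tool from outside, world axes, zero at the start; "wrist_torque": the same for the moment, N m; "opening": finger opening in m.
Only numpy, scipy, OpenCV 4.12 (cv2) and the standard library are available. Lean on these libraries where they do the work, as an engineer would, in place of code of your own. Each camera call takes 0.05 s, during which the arm holds its last target.

## Working session

There is one attempt and no reset: what is moved stays moved. The work goes in short steps, Python scripts to look and compute and a tool call to move; the robot and the scene stay as the last step left them, time stands still between calls to the robot, and variables do not carry over. Pictures are saved under pics/ and viewed, and the job is handed in when it is done.

Besides the shell and the picture viewer there is one more tool, called after "Emit:" as name(argument=value, ...), one argument or row to a line, values as JSON. play_rows: Moves the arm, as the interface text tells. Its arguments: {"type":"object","properties":{"motion":{"type":"array"},"newtons":{"type":"number"}},"required":["motion"]}

```bash
mkdir -p pics
python3 - <<'E'
from station import ctrl
import cv2,numpy as np
print(ctrl.get_obs())
for n in("scene","top"):
    d=ctrl.get_image(n);cv2.imwrite(f"pics/{n}0.png",d["color"][:,:,::-1]);print(n,d["mtx"],d["T"],[k for k in d])
    np.savez(f"{n}0.npz",**{k:d[k] for k in("color","mtx","T")})
E
```

```text
{'t': 0.0, 'q': array([-1.42402226e+00,  5.33281277e-02,  1.61431136e+00, -1.36502663e-05,
        1.47598531e+00, -1.19004053e-01]), 'dq': array([-6.35411709e-04,  1.10309785e-03,  3.59257155e-04, -4.41185285e-04,
        1.28012418e-03, -1.35458437e-05]), 'effort': array([-4.09588138e-04, -3.93684626e+01, -3.70178068e+01, -2.85191772e-04,
        6.89215609e-03,  1.06054387e-06]), 'tool_pos': array([ 0.16406455, -0.60243246,  0.23007045]), 'tool_rot': array([-3.11187985e+00, -4.15988441e-01,  6.56197479e-05]), 'contact_force': array([ 0.47562152, -1.30708876,  0.37808443]), 'wrist_torque': array([ 0.01848265,  0.02850479, -0.02329346]), 'opening': 0.08565718848999351}
scene [[362.82929546   0.         251.12087466]
 [  0.         362.82929546 198.59747453]
 [  0.           0.           1.        ]] [[ 0.93452052  0.28056387 -0.21898702  0.22783503]
 [-0.35566468  0.75898441 -0.54538547 -0.76769821]
 [ 0.01319227  0.58755986  0.80907316  1.29758096]
 [ 0.          0.          0.          1.        ]] ['color', 'mtx', 'T']
top [[454.66231508   0.         257.37814736]
 [  0.         454.66231508 191.33393898]
 [  0.           0.           1.        ]] [[ 0.0066119   0.98608293 -0.16612267  0.27359383]
 [-0.99981815  0.00949057  0.01654074 -0.0033324 ]
 [ 0.01788714  0.1659831   0.98596636  1.5386645 ]
 [ 0.          0.          0.          1.        ]] ['color', 'mtx', 'T']
```

View pics/scene0.png

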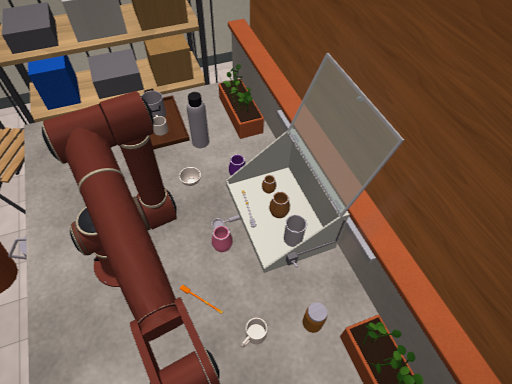

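View pics/top0.png

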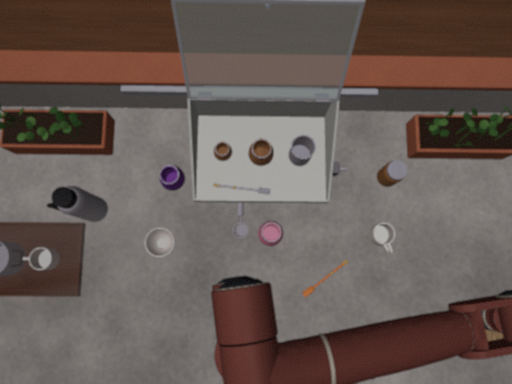

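Run:
```python
import cv2
a=cv2.imread("pics/scene0.png");b=cv2.imread("pics/top0.png")
cv2.imwrite("pics/s_crop.png",cv2.resize(a[90:290,180:440],None,fx=3,fy=3,interpolation=2))
cv2.imwrite("pics/t_crop.png",cv2.resize(b[20:220,150:400],None,fx=3,fy=3,interpolation=2))
```

```text
(no output)
```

View pics/s_crop.png

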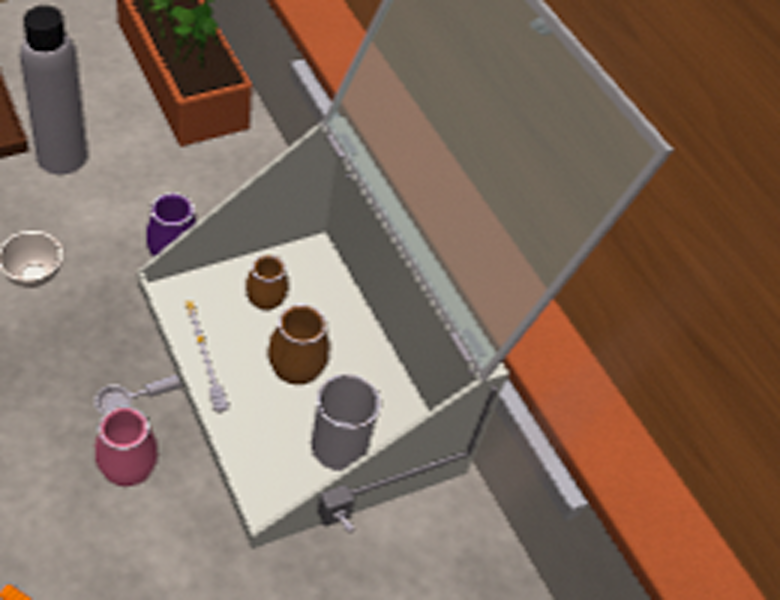

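View pics/t_crop.png

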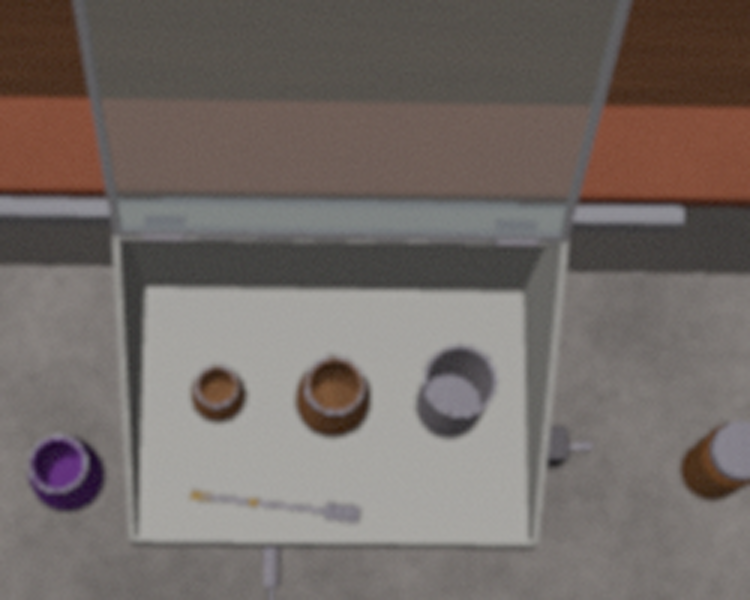

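Candidates:
- **Gourds (top view):** brown large (262,150), brown small (222,150), pink (270,232), purple (171,177). I choose the larger brown one.
- **Bombilla-like (top view):** steel one on the cabinet floor (242,188), steel spoon outside the lip (241,220), orange one on the counter (325,278). I choose the one inside the cabinet.

Next I measure them.

```bash
cat > h.py <<'E'
import numpy as np,cv2
V={n:np.load(f"{n}0.npz") for n in("scene","top")}
def ray(n,uv):
    d=V[n];K=d["mtx"];T=d["T"];v=np.array([(uv[0]-K[0,2])/K[0,0],-(uv[1]-K[1,2])/K[1,1],-1.]);v=T[:3,:3]@v
    return T[:3,3],v/np.linalg.norm(v)
def plane(n,uv,z):
    o,v=ray(n,uv);return o+v*(z-o[2])/v[2]
def proj(n,p):
    d=V[n];T=d["T"];c=T[:3,:3].T@(np.array(p)-T[:3,3]);K=d["mtx"];return K[0,0]*c[0]/-c[2]+K[0,2],K[1,1]*-c[1]/-c[2]+K[1,2]
def tri(a,b):
    A=np.zeros((3,3));B=np.zeros(3);R=[ray("scene",a),ray("top",b)]
    for o,v in R:
        M=np.eye(3)-np.outer(v,v);A+=M;B+=M@o
    p=np.linalg.solve(A,B);return p,[np.linalg.norm(np.cross(p-o,v)) for o,v in R]
E
python3 - <<'E'
from h import *
np.set_printoptions(precision=4,suppress=True)
P=dict(large=((281,198),(262.3,148.7),.163),small=((269.7,178.7),(222.7,148.7),.130),tin=((296,224),(303,146.7),.168),
 bomb=((248.7,208.3),(242,187.8),.063),tip=((296.3,265.3),(347.3,169),.131),
 lipL=((180+143/3,90+277/3),(150+133/3,20+541/3),.085),lipR=((180+253/3,90+542/3),(150+537/3,20+541/3),.085),
 bL=((180+190/3,90+302/3),(150+192/3,20+494/3),.063),bR=((180+222/3,90+405/3),(150+360/3,20+513/3),.063),
 doorL=((0,0),(178,0),.5),
 roofR=((180+505/3,90+370/3),(150+567/3,20+240/3),.285),roofL=((180+325/3,90+125/3),(150+115/3,20+237/3),.285))
for k,(a,b,z) in P.items():
    p,r=tri(a,b);print(k,p,np.array(r),"plane s",plane("scene",a,z),"t",plane("top",b,z))
# brown mask
hsv=cv2.cvtColor(V["top"]["color"],cv2.COLOR_RGB2HSV)
m=cv2.inRange(hsv,(5,90,30),(20,255,255))[120:200,200:330]
n,l,s,c=cv2.connectedComponentsWithStats(m)
for i in range(1,n):
    if s[i,4]>20:print(s[i],c[i]+[200,120])
E
```

```text
large [ 0.6421 -0.0411  0.1641] [0.002 0.002] plane s [ 0.6446 -0.0404  0.163 ] t [ 0.6403 -0.0409  0.163 ]
small [0.6483 0.0839 0.1353] [0.002 0.002] plane s [0.6524 0.0879 0.13  ] t [0.6477 0.0845 0.13  ]
tin [ 0.6487 -0.1682  0.1627] [0.0003 0.0003] plane s [ 0.6471 -0.171   0.168 ] t [ 0.6469 -0.1675  0.168 ]
bomb [0.5346 0.0226 0.0617] [0.0008 0.0008] plane s [0.535  0.0218 0.063 ] t [0.5335 0.0227 0.063 ]
tip [ 0.585  -0.3105  0.1402] [0.0015 0.0015] plane s [ 0.5895 -0.3069  0.131 ] t [ 0.5855 -0.3123  0.131 ]
lipL [0.4929 0.1771 0.0687] [0.0033 0.0033] plane s [0.4927 0.1645 0.085 ] t [0.4871 0.1754 0.085 ]
lipR [ 0.4912 -0.2622  0.0718] [0.002 0.002] plane s [ 0.4864 -0.2675  0.085 ] t [ 0.4912 -0.2601  0.085 ]
bL [0.5443 0.1148 0.0635] [0.0012 0.0012] plane s [0.5457 0.1152 0.063 ] t [0.5431 0.115  0.063 ]
bR [ 0.5222 -0.0691  0.0767] [0.0008 0.0008] plane s [ 0.5264 -0.0613  0.063 ] t [ 0.5237 -0.0697  0.063 ]
doorL [ 0.2581 -0.0501  1.1646] [0.2316 0.2316] plane s [-0.2126  1.1708  0.5   ] t [0.9289 0.1797 0.5   ]
roofR [ 0.7658 -0.2613  0.2962] [0.0134 0.0134] plane s [ 0.787  -0.2558  0.285 ] t [ 0.7561 -0.2597  0.285 ]
roofL [0.7587 0.1774 0.2787] [0.0029 0.0029] plane s [0.7586 0.1719 0.285 ] t [0.7532 0.1768 0.285 ]
[ 54  20  16  16 198] [261.3535 147.9343]
[17 23 11 11 93] [221.8065 148.2688]
[ 49  29  23  15 120] [259.3417 158.95  ]
[15 31 16  9 42] [222.8333 156.0238]
```

```bash
cat > g.py <<'E'
import sys,numpy as np
from scipy.spatial.transform import Rotation as R
from station import ctrl
def go(p,th=0,ty=0):
    o=ctrl.get_obs();Rc=R.from_rotvec(o["tool_rot"])
    Rt=R.from_euler("x",th,degrees=True)*R.from_euler("y",ty,degrees=True)*R.from_matrix(np.diag([1,-1,-1.]))
    print("cur",o["t"],o["tool_pos"].round(4),"z",Rc.as_matrix()[:,2].round(3),"F",o["contact_force"].round(2),"q",o["q"].round(2),"open",o["opening"])
    print("shift cm",(Rc.inv().apply(np.array(p)-o["tool_pos"])*100).round(2),"rv",(Rc.inv()*Rt).as_rotvec(degrees=True).round(1))
E
python3 - <<'E'
from g import go
from h import *
go([.588,-.315,.22],20)
print("jar",plane("top",(397,170),.12))
E
```

```text
cur 0.1 [ 0.1641 -0.6025  0.2302] z [-0.     0.002 -1.   ] F [-0.51 -0.99  0.41] q [-1.42  0.05  1.61 -0.    1.48 -0.12] open 0.08558411817232323
shift cm [ 48.45 -16.6    1.06] rv [19.8  2.7 15.1]
jar [ 0.58633007 -0.47461672  0.12      ]
```

Emit:
play_rows(
  motion=[
    [[1,0,0,0,0,0,0],[1,3,-1,0,0,0,0],[1,7,-2.4,0,2,0.3,1.5],[1,11,-3.8,0,4,0.5,3],[1,15,-5.1,0,6,0.8,4.5],[1,19,-6.5,0,8,1,6],[1,23,-7.9,0,10,1.4,7.5],[1,27,-9.2,0,12,1.6,9],[1,31,-10.6,0,14,1.9,10.5],[1,35,-12,0,16,2.2,12],[1,39,-13.4,0,18,2.4,13.5],[1,43,-14.7,0.3,19.8,2.7,15.1],[1,46,-15.8,0.6,19.8,2.7,15.1],[1,48.4,-16.6,1,19.8,2.7,15.1],[1,48.4,-16.6,1,19.8,2.7,15.1],[1,48.4,-16.6,1,19.8,2.7,15.1],[1,48.4,-16.6,1,19.8,2.7,15.1]],
  ],
)

```text
t: 2.22
tool_pos: [0.5869, -0.316, 0.2209]
tool_rot: [-2.792, 0.002, -0.001]
contact_force: [0.5, 0.1, 0.4]
opening: -0.0002
```

Run:
```python
from g import go
from h import *
from station import ctrl
go([.588,-.315,.15],20)
for n in("scene","top"):
    d=ctrl.get_image(n);c=d["color"][:,:,::-1]
    c=c[150:330,200:440] if n=="scene" else c[100:260,200:420]
    cv2.imwrite(f"pics/{n}1.png",cv2.resize(c,None,fx=3,fy=3,interpolation=2))
```

```text
cur 2.225 [ 0.5869 -0.316   0.2209] z [ 0.001  0.342 -0.94 ] F [0.48 0.07 0.42] q [-0.72  0.28  1.41  0.26  1.69  0.86] open -0.00016220448052005896
shift cm [0.11 2.33 6.69] rv [-0.  -0.1 -0.1]
```

View pics/scene1.png

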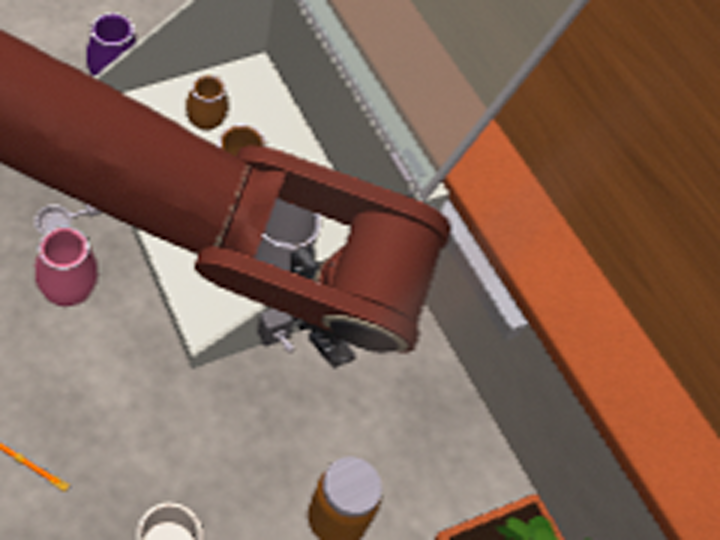

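View pics/top1.png

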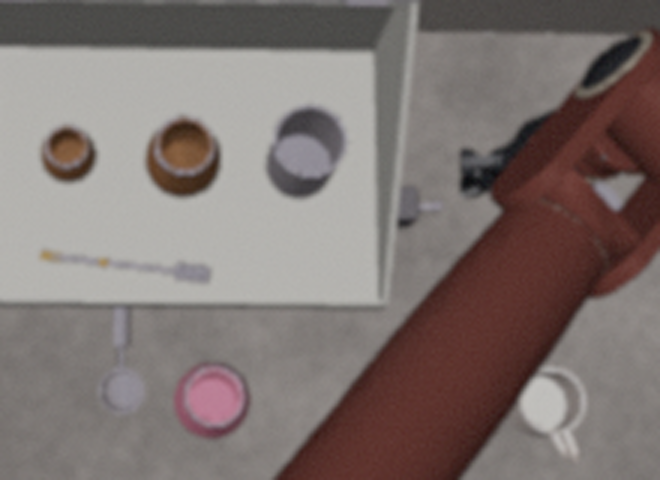

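Run:
```python
from g import go
for z in(.15,.12,.107):go([.588,-.311,z],20)
```

```text
cur 2.325 [ 0.587  -0.3159  0.2209] z [ 0.001  0.342 -0.94 ] F [-0.29  0.15 -0.79] q [-0.72  0.28  1.41  0.26  1.69  0.86] open -5.699195553612343e-05
shift cm [0.1  1.97 6.83] rv [-0.  -0.1 -0.1]
cur 2.325 [ 0.587  -0.3159  0.2209] z [ 0.001  0.342 -0.94 ] F [-0.29  0.15 -0.79] q [-0.72  0.28  1.41  0.26  1.69  0.86] open -5.699195553612343e-05
shift cm [0.09 2.99 9.65] rv [-0.  -0.1 -0.1]
cur 2.325 [ 0.587  -0.3159  0.2209] z [ 0.001  0.342 -0.94 ] F [-0.29  0.15 -0.79] q [-0.72  0.28  1.41  0.26  1.69  0.86] open -5.699195553612343e-05
shift cm [ 0.09  3.44 10.87] rv [-0.  -0.1 -0.1]
```

Emit:
play_rows(
  motion=[
    [[1,0.1,0.7,2,0,0,0],[1,0.1,1.3,4.5,0,0,0],[1,0.1,2,6.8,0,0,0],[1,0.1,2.3,7.7,0,0,0],[1,0.1,2.6,8.6,0,0,0],[1,0.1,3,9.6,0,0,0],[1,0.1,3.2,10.2,0,0,0],[1,0.1,3.4,10.8,0,0,0],[1,0.1,3.4,10.8,0,0,0],[1,0.1,3.4,10.8,0,0,0]],
  ],
)

```text
t: 3.58
tool_pos: [0.589, -0.3118, 0.1122]
tool_rot: [-2.793, 0.001, -0.005]
contact_force: [-3.6, -2.7, 15.3]
opening: -0.0002
```

Run:
```python
from g import go
from h import *
from station import ctrl
go([.588,-.311,.10],20)
d=ctrl.get_image("scene");c=d["color"][:,:,::-1][200:320,230:390]
cv2.imwrite(f"pics/scene2.png",cv2.resize(c,None,fx=4,fy=4,interpolation=2))
```

```text
cur 3.575 [ 0.589  -0.3118  0.1122] z [ 0.004  0.341 -0.94 ] F [-3.57 -2.71 15.27] q [-0.71  0.36  1.49  0.26  1.52  0.82] open -0.0001900745123827179
shift cm [-0.11  0.34  1.18] rv [ 0.  -0.2  0. ]
```

View pics/scene2.png

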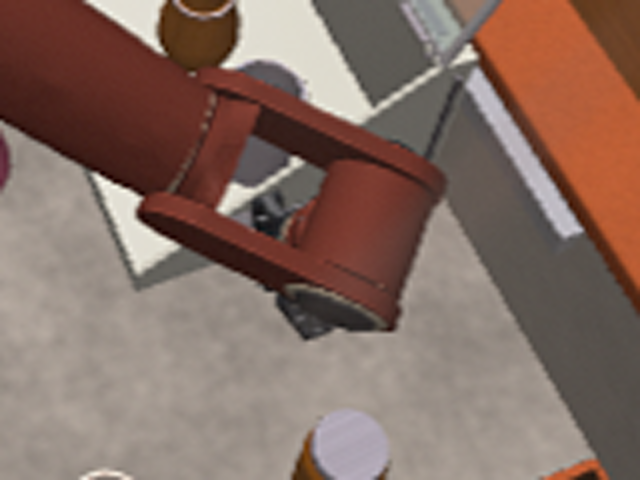

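Emit:
play_rows(
  motion=[
    [[1,0,0,0.1,0,0,0],[1,0,0,0.1,0,0,0],[1,0,-0.7,-2,0,0,0],[1,0,-1.7,-4.7,0,0,0],[1,0,-3.4,-9.4,0,0,0],[1,-4,-2,-13,0,0,0],[1,-8,-2,-15,0,0,0],[1,-12,-2,-17,0,0,0],[1,-12,-2,-17,0,0,0],[1,-12,-2,-17,0,0,0]],
  ],
)

```text
t: 4.88
tool_pos: [0.4686, -0.3503, 0.2782]
tool_rot: [-2.792, 0.0, -0.005]
contact_force: [-0.1, 0.8, -0.1]
opening: 0.0002
```

Run:
```python
from g import go
from h import *
from station import ctrl
go([.54,-.041,.32],0,-12)
o=[]
for n in("scene","top"):
    d=ctrl.get_image(n);c=d["color"][:,:,::-1]
    cv2.imwrite(f"pics/{n}3.png",c)
    c=c[150:330,200:440] if n=="scene" else c[100:260,200:420]
    cv2.imwrite(f"pics/{n}3c.png",cv2.resize(c,None,fx=3,fy=3,interpolation=2))
```

```text
cur 4.875 [ 0.4686 -0.3503  0.2782] z [ 0.004  0.342 -0.94 ] F [-0.15  0.8  -0.13] q [-0.88  0.09  1.53  0.23  1.79  0.71] open 0.00020789599374694548
shift cm [  7.12 -30.49   6.68] rv [-19.9  11.7  -2.1]
```

View pics/scene3c.png

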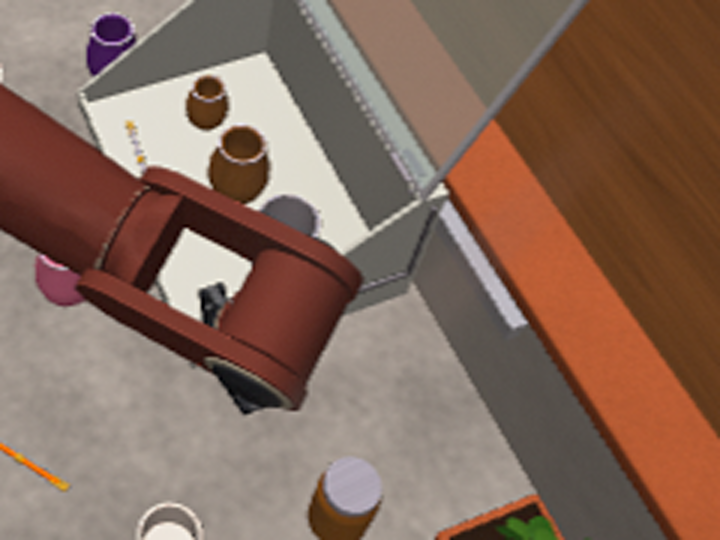

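View pics/top3.png

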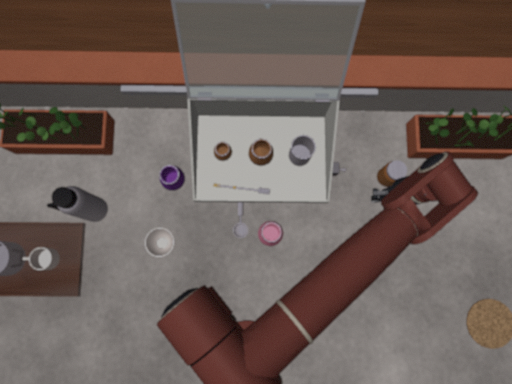

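Run:
```python
import cv2,numpy as np
a=cv2.imread("pics/top0.png")[145:195,310:370];b=cv2.imread("pics/top3.png")[145:195,310:370]
cv2.imwrite("pics/cmp.png",cv2.resize(np.hstack([a,b]),None,fx=6,fy=6,interpolation=2))
from h import *
print([proj("top",(.588,-.3116,z)) for z in(.131,.109)],[proj("top",(.588,-.286,.12))])
```

```text
[(np.float64(347.0722166276072), np.float64(168.22505337199746)), (np.float64(345.62395759515994), np.float64(169.69855140154124))] [(np.float64(338.3741023626494), np.float64(168.88489787578527))]
```

View pics/cmp.png

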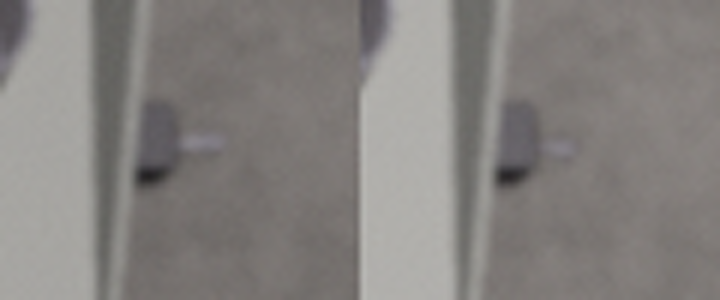

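The lever tip shifted down and inward as predicted, and the cabinet floor is brighter, so the toggle is on. Next I go above the gourd.

Emit:
play_rows(
  motion=[
    [[1,0,-2,-2,0,0,0],[1,0.5,-6,-1.5,-4,2,0],[1,2,-10,0,-7,4,0],[1,3,-14,1.5,-10,6,-1],[1,4,-18,3,-13,8,-1],[1,5,-22,4.5,-16,10,-2],[1,6,-26,5.5,-19,11,-2],[1,7.1,-30.5,6.7,-19.9,11.7,-2.1],[1,7.1,-30.5,6.7,-19.9,11.7,-2.1],[1,7.1,-30.5,6.7,-19.9,11.7,-2.1],[1,7.1,-30.5,6.7,-19.9,11.7,-2.1]],
  ],
)

```text
t: 6.35
tool_pos: [0.5397, -0.0414, 0.3194]
tool_rot: [-3.123, 0.001, -0.327]
contact_force: [-0.1, -0.3, -0.6]
opening: -0.0
```

Run:
```python
from g import go
from h import *
from station import ctrl
# grasp point 19 mm behind TCP along tool z (tilt 12deg): put grasp pt over gourd
t=np.radians(12);zt=np.array([np.sin(t),0,-np.cos(t)])
for p in((.642,-.041,.163+.09),(.642,-.041,.163+.052)):go(np.array(p)+.019*zt,0,-12)
d=ctrl.get_image("scene");cv2.imwrite("pics/scene4.png",d["color"][:,:,::-1])
```

```text
cur 6.35 [ 0.5397 -0.0414  0.3194] z [ 0.207  0.001 -0.978] F [-0.12 -0.32 -0.62] q [-0.24 -0.33  1.82  0.05  1.44  1.33] open -4.3052073285976714e-05
shift cm [ 8.63 -0.03 10.52] rv [-0.1  0.  -0.1]
cur 6.35 [ 0.5397 -0.0414  0.3194] z [ 0.207  0.001 -0.978] F [-0.12 -0.32 -0.62] q [-0.24 -0.33  1.82  0.05  1.44  1.33] open -4.3052073285976714e-05
shift cm [ 7.84 -0.03 14.24] rv [-0.1  0.  -0.1]
```

View pics/scene4.png

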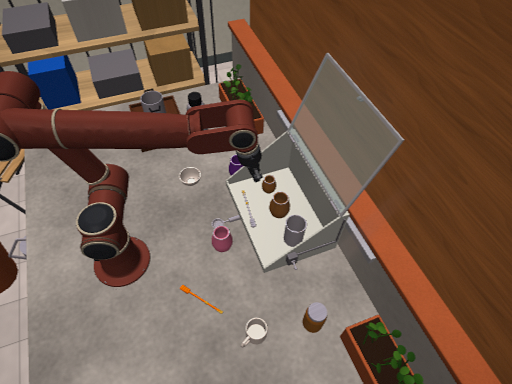

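Emit:
play_rows(
  motion=[
    [[1,2,0,2.5,0,0,0],[1,4,0,5,0,0,0],[1,6,0,7.5,0,0,0],[1,8,0,9.5,0,0,0],[1,8.3,0,11,0,0,0],[1,8.1,0,12.5,0,0,0],[1,7.9,0,13.5,0,0,0],[1,7.8,0,14.2,0,0,0],[1,7.8,0,14.2,0,0,0],[1,7.8,0,14.2,0,0,0],[1,7.8,0,14.2,0,0,0]],
  ],
)

```text
t: 7.78
tool_pos: [0.6457, -0.0415, 0.1974]
tool_rot: [-3.123, 0.002, -0.329]
contact_force: [0.2, -0.5, 0.3]
opening: -0.0001
```

Run:
```python
from g import go
from h import *
from station import ctrl
t=np.radians(12);zt=np.array([np.sin(t),0,-np.cos(t)])
go(np.array((.642,-.041,.163+.052))+.019*zt,0,-12)
d=ctrl.get_image("scene");cv2.imwrite("pics/scene5.png",cv2.resize(d["color"][90:290,180:440,::-1],None,fx=3,fy=3,interpolation=2))
```

```text
cur 7.775 [ 0.6457 -0.0415  0.1974] z [ 0.208  0.001 -0.978] F [ 0.22 -0.46  0.34] q [-0.2  -0.    1.74  0.04  1.2   1.36] open -0.00014148966523027477
shift cm [ 0.   -0.05  0.1 ] rv [-0.1 -0.  -0.1]
```

View pics/scene5.png

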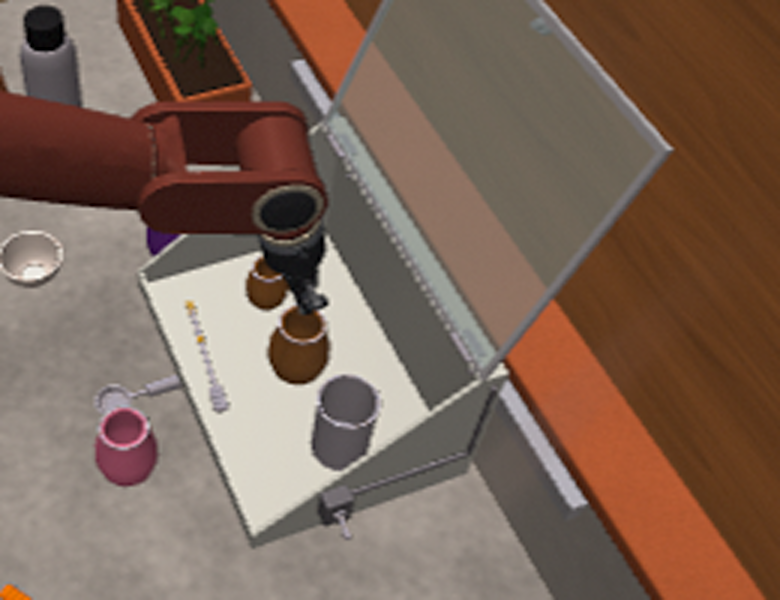

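The fingertips are just above the large gourd's mouth (crop 310,300), and the lever is visibly lower. Now the dwell.

Emit:
play_rows(
  motion=[
    [[1,0,0,0,0,0,0],[1,0,0,0,0,0,0],[1,0,0,0,0,0,0],[1,0,0,0,0,0,0],[1,0,0,0,0,0,0],[1,0,0,0,0,0,0],[1,0,0,0,0,0,0],[1,0,0,0,0,0,0],[1,0,0,0,0,0,0],[1,0,0,0,0,0,0],[1,0,0,0,0,0,0],[1,0,0,0,0,0,0],[1,0,0,0,0,0,0],[1,0,0,0,0,0,0],[1,0,0,0,0,0,0],[1,0,0,0,0,0,0],[1,0,0,0,0,0,0],[1,0,0,0,0,0,0],[1,0,0,0,0,0,0],[1,0,0,0,0,0,0]],
  ],
)

```text
t: 10.32
tool_pos: [0.6457, -0.0415, 0.1973]
tool_rot: [-3.123, 0.002, -0.329]
contact_force: [-0.6, -0.6, 0.2]
opening: -0.0002
```

Run:
```python
from g import go
from h import *
t=np.radians(12);zt=np.array([np.sin(t),0,-np.cos(t)])
go((.645,-.041,.27),0,-12)
for h in(.16,.052):go(np.array((.533,.0225,.063+h))+.019*zt,0,-12)
```

```text
cur 10.325 [ 0.6457 -0.0415  0.1973] z [ 0.208  0.001 -0.978] F [-0.64 -0.63  0.2 ] q [-0.2  -0.    1.74  0.04  1.2   1.36] open -0.00016185519540911193
shift cm [ 1.45 -0.06 -7.13] rv [-0.1 -0.  -0.1]
cur 10.325 [ 0.6457 -0.0415  0.1973] z [ 0.208  0.001 -0.978] F [-0.64 -0.63  0.2 ] q [-0.2  -0.    1.74  0.04  1.2   1.36] open -0.00016185519540911193
shift cm [-10.49  -6.39  -2.96] rv [-0.1 -0.  -0.1]
cur 10.325 [ 0.6457 -0.0415  0.1973] z [ 0.208  0.001 -0.978] F [-0.64 -0.63  0.2 ] q [-0.2  -0.    1.74  0.04  1.2   1.36] open -0.00016185519540911193
shift cm [-12.74  -6.38   7.61] rv [-0.1 -0.  -0.1]
```

Emit:
play_rows(
  motion=[
    [[1,0.2,0,-2.5,0,0,0],[1,0,0,-5,0,0,0],[1,-2,-1,-6,0,0,0],[1,-5,-3,-6,0,0,0],[1,-8,-5,-5,0,0,0],[1,-10.5,-6.4,-3,0,0,0],[1,-11,-6.4,-0.5,0,0,0],[1,-11.5,-6.4,2,0,0,0],[1,-12,-6.4,4.2,0,0,0],[1,-12.4,-6.4,6,0,0,0],[1,-12.7,-6.4,7.2,0,0,0],[1,-12.7,-6.4,7.5,0,0,0],[1,-12.7,-6.4,7.5,0,0,0]],
  ],
)

```text
t: 11.95
tool_pos: [0.5376, 0.0226, 0.098]
tool_rot: [-3.123, 0.002, -0.33]
contact_force: [-0.5, 1.0, 0.6]
opening: 0.0001
```

Run:
```python
from g import go
from h import *
from station import ctrl
t=np.radians(12);zt=np.array([np.sin(t),0,-np.cos(t)])
go(np.array((.533,.0225,.063+.052))+.019*zt,0,-12)
d=ctrl.get_image("scene");cv2.imwrite("pics/scene6.png",cv2.resize(d["color"][90:290,180:440,::-1],None,fx=3,fy=3,interpolation=2))
```

```text
cur 11.95 [0.5376 0.0226 0.098 ] z [ 0.209  0.001 -0.978] F [-0.52  0.97  0.56] q [-0.11 -0.17  2.07  0.03  1.03  1.45] open 6.023527042256654e-05
shift cm [-0.1   0.01  0.14] rv [-0.  -0.1 -0.1]
```

View pics/scene6.png

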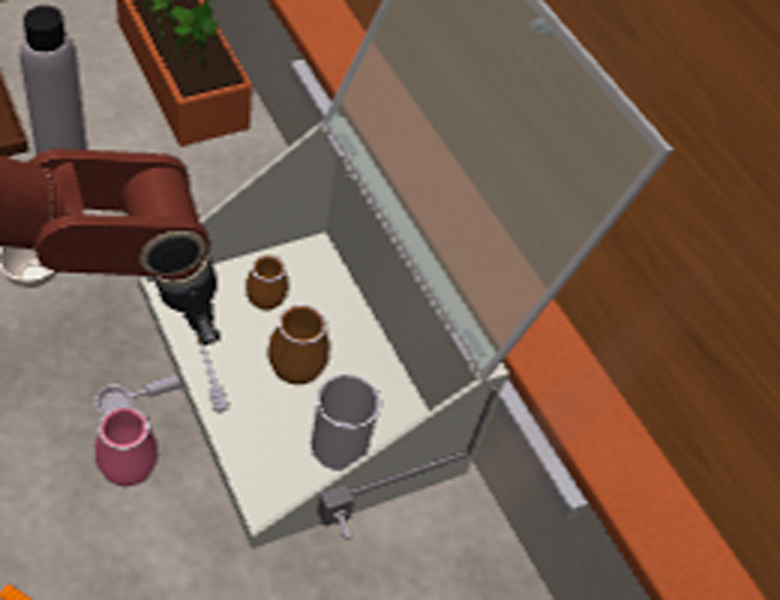

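The fingertips are just above the bombilla's middle (crop 208,340). Now the dwell.

Emit:
play_rows(
  motion=[
    [[1,0,0,0,0,0,0],[1,0,0,0,0,0,0],[1,0,0,0,0,0,0],[1,0,0,0,0,0,0],[1,0,0,0,0,0,0],[1,0,0,0,0,0,0],[1,0,0,0,0,0,0],[1,0,0,0,0,0,0],[1,0,0,0,0,0,0],[1,0,0,0,0,0,0],[1,0,0,0,0,0,0],[1,0,0,0,0,0,0],[1,0,0,0,0,0,0],[1,0,0,0,0,0,0],[1,0,0,0,0,0,0],[1,0,0,0,0,0,0],[1,0,0,0,0,0,0],[1,0,0,0,0,0,0],[1,0,0,0,0,0,0],[1,0,0,0,0,0,0]],
  ],
)

```text
t: 14.5
tool_pos: [0.5378, 0.0226, 0.0984]
tool_rot: [-3.123, 0.002, -0.331]
contact_force: [-0.2, 0.3, -0.4]
opening: 0.0003
```

Run:
```python
from g import go
go((.44,.0225,.40),0,-12)
```

```text
cur 14.5 [0.5378 0.0226 0.0984] z [ 0.21   0.001 -0.978] F [-0.15  0.26 -0.39] q [-0.11 -0.17  2.07  0.03  1.03  1.45] open 0.00028416028617160696
shift cm [-3.240e+00 -1.000e-02 -3.154e+01] rv [-0.  -0.1 -0.1]
```

Emit:
play_rows(
  motion=[
    [[1,0,0,-2,0,0,0],[1,0,0,-5,0,0,0],[1,0,0,-9,0,0,0],[1,0,0,-13,0,0,0],[1,0,0,-17,0,0,0],[1,-1,0,-21,0,0,0],[1,-2,0,-25,0,0,0],[1,-3,0,-29,0,0,0],[1,-3,0,-31,0,0,0],[1,-3,0,-31,0,0,0],[1,-3,0,-31,0,0,0],[1,-3,0,-31,0,0,0]],
  ],
)

```text
t: 16.0
tool_pos: [0.4434, 0.0224, 0.3928]
tool_rot: [-3.123, 0.002, -0.325]
contact_force: [-0.5, 0.3, -0.2]
opening: -0.0001
```

Run:
```python
from g import go
from h import *
from station import ctrl
go((.44,.0225,.40),0,-12)
d=ctrl.get_image("scene");cv2.imwrite("pics/scene7.png",d["color"][:,:,::-1])
cv2.imwrite("pics/scene7c.png",cv2.resize(d["color"][90:290,180:440,::-1],None,fx=3,fy=3,interpolation=2))
```

```text
cur 16.0 [0.4434 0.0224 0.3928] z [ 0.206  0.001 -0.979] F [-0.48  0.28 -0.18] q [-0.14 -0.58  1.88  0.03  1.64  1.44] open -8.812191174200936e-05
shift cm [-0.18 -0.01 -0.77] rv [-0.1  0.1 -0.1]
```

View pics/scene7c.png

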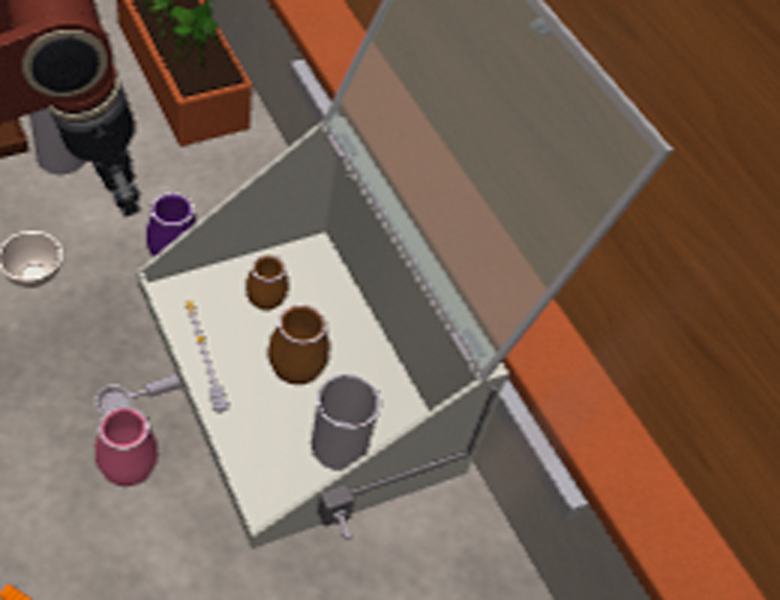

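View pics/scene7.png

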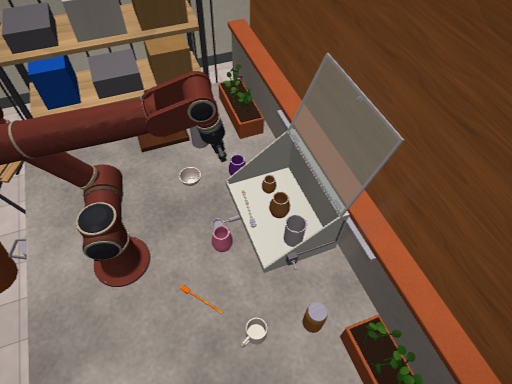

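```bash
python3 -c "
from station import ctrl
print(ctrl.finish_job())"
```

```text
the job is handed in; nothing more can be done
None
```

I pressed the lamp switch fully down, pointed at the larger brown gourd and then the middle of the steel bombilla, and drew the hand clear. The job is handed in at 16 s, with no verdict reported.

- **Switch:** the press stopped at 15 N, at the height expected for the end stop. Before and after pictures show the lever lowered, and it is still down in the last one. I judged "lamp on" from the lever and a brighter cabinet floor, because I could not see the lamp itself or read the joint.
- **Pointing:** I held about 2.5 s at each. By my measurements the fingertips were about 3.4 cm above each target and the grasp point about 5.3 cm above it. The sideways error was within a few millimetres.
- **Cabinet, door and counter:** in the last scene picture the cabinet's things, the door and the counter items in view look as they did at the start. Most of the thermos is hidden behind the arm there, but it looked unmoved in the bombilla picture. The force reading was near zero during both holds and at the end.
- **Final position:** fingertips at (0.443, 0.022, 0.393) m, in front of the cabinet and above 0.30 m.

One small disagreement: before pressing, the two camera views put the lever tip about 9 mm higher than the given geometry. I used the given geometry, and the contact height agreed with it.

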